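# Wipe the pot chips off the chart-table work plate

## Robot

A 6-joint arm with a two-finger parallel gripper is mounted at the origin on the work surface. World frame = base frame: x ahead of the robot, y to its left, z up, the work surface at z = 0. Lengths are in m, angles in degrees, forces in N, time in s.
With the tool pointing down it reaches from about 0.3 to 0.75 m from the base axis. Payload 8.5 kg.
Tool frame: the origin (TCP) lies on the centre line of the jaws, within the pads' length; the fingertips stand 17 mm ahead of it and the grasp point (between the pads) lies 2 mm behind it; z points along the fingers, y is the direction in which the jaws open and shut (so a half turn about z gives the same grasp; the last joint's range is limited). The gripper opens to 85 mm and grips with 20 to 120 N. Pads are 22 mm wide; open, the fingers measure 114 mm over their backs; the gripper's body (76 mm by 85 mm) begins 54 mm behind the grasp point. The pads swing forward as they close: fully open they stand 13 mm farther back than shut.
Start: joints at [-77.309, 21.807, 74.336, -0, 83.858, -12.336], TCP at [0.233, -0.498, 0.248] pointing down, gripper open.
Joint ranges: [-178.18, 178.18], [-50.72, 133.34], [12.68, 142.11], [-81.47, 261.47], [9.98, 163.14], [-165.26, 165.26]. Speed limits (degrees/s): [136.94, 136.94, 180, 180, 180, 180].

## Interface

Orientations are given as a 3x3 rotation matrix whose columns are the frame's x, y, z axes.
In Python, from rig import env, imaging, close_job gives the robot as it stands.
- The arm moves only by the tool step_arm, never from a script. Its argument "steps" is one flat list of numbers, 7 for each row, row after row: the opening, from 0 (shut) to 1 (fully open), then the shift along the tool's x, y, z as a fraction of full scale, then the turn, a rotation vector about the tool's x, y, z as a fraction of full scale. A call has 1 to 10 rows; each row is the pose to reach, as a shift and turn from the pose commanded when the call began, along the tool's axes at that moment; what a row does not reach only later rows make up. Full scale, the value 1, is 0.3 m for a shift and 45 degrees for a turn. A row lasts 1/10 s, in which the tool goes at most 50 mm and 8.59 degrees, less where a joint would pass 70% of its speed; a pose out of reach is approached as far as the arm can. A call with a number of a shift or a turn outside -1 to 1 is refused whole. A call with a gripper value outside its range is refused whole. The fingers move at their own pace and stop on an object; "grip_force" is the grip in N (left out, the last holds). Time passes only in rows, so rows that repeat a pose let the fingers close. It gives the time, the measured TCP pose, the force and the opening at its end, in the units of the state.
- env.observe(): the state, without advancing time (a new reading comes with each control period).
- imaging.get_image(name): name is "scene" or "top"; returns (picture, depth): 384x512x3 uint8, blue, green, red; 384x512 float32, m along the optical axis (not along the pixel's ray), 0 where there is no reading.
- imaging.get_calibration(name): a dict with "camera_matrix" (3x3 intrinsics, pixels), "world_from_camera" (4x4, takes a point from camera to world coordinates). Camera axes: x right, y down, z forward; pixel columns grow to the right and rows downward; lengths in m; the calibration is good to about 2 mm. A picture is of the moment at which its call begins. get_calibration takes no time and is no camera call.
- close_job(): hands the job in, once; it reports no verdict.
Trained networks look in the newest picture that a camera, given by its name, has taken for a name from the list of things; names that differ only in an ending like _2 or _b are one class to them, and where a whole thing is asked for, a point or a joint stands for the part that bears it (a point fixed in the world has none). Each returns a list of dicts, best first, with "score" (0 to 1); they miss things now and then, are a little off and sometimes report something else, mostly with a low value. They report only what shows in the picture. A call takes as long as a camera call. They do not tell look-alikes from the thing itself.
- imaging.spot_in(camera, target): "pixel" ([column, row] in pixels, amid what is visible of it).
- imaging.regions_of(camera, target): "mask" (384x512 bool, what is visible of it) and "pixel" ([column, row] in pixels, amid what is visible of it).
- imaging.pinpoint(camera, target): "pixel" ([column, row] in pixels: a listed point, or the origin of a listed thing).
The state is a dict: "time_s": time; "q": joint angles; "qvel": joint speeds; "joint_efforts": joint torques, N m; "position": TCP position; "tool_rot": TCP orientation; "ft_force": force on the tool from outside, world axes, zero at the start; "wrist_torque": the same for the moment, N m; "grip_width": finger opening in m.
Only numpy, scipy, OpenCV 4.12 (cv2) and the standard library are available. Lean on these libraries where they do the work, as an engineer would, in place of code of your own. Each camera call takes 0.05 s, during which the arm holds its last target.

## Task

Two chips of a broken clay pot lie on the white work plate. Pick up the beech scraper block by its grip rib and wipe both chips off the plate into the catch trough along its far edge, without touching the chips with the gripper or arm. Then leave the scraper block standing upright on the cleaned plate.

Things in the scene. Friction and masses are not known exactly. Their poses are not given: they have to be found in the camera images.
- plate: White work plate with trough, fixed. Flat rimless top 220 (x) by 250 (y) mm, 25 mm above the table; origin under its centre at table height. Its own +x axis points at the grey metal trough along its whole far edge (x = 110 mm): inside 62 mm wide (x = 110 to 172) and 242 mm long, floor 4 mm above the table, walls 25 mm high, level with the plate.
- scraper_grip (a point): Centre of the scraper block's rib, 52 mm above its underside. Beech, 180 g, upside-down T: foot 36 (x) by 150 (y) by 24 mm high, on it an upright rib 26 (x) by 90 (y) mm rising to 80 mm. Either long side of the foot wipes. Starts upright on the table left or right of the plate; on the other side is a pen block of the same wood, 45 by 150 by 35 mm, with four holes and no rib.
- chip_a_center (a point): Centre of a clay chip, a flat irregular shard about 28 by 24 by 9 mm, 12 g, loose on the plate, in its -y half; centre at most 50 mm from the plate's centre line y = 0 and within x = -22 to 67 mm in the plate's frame. The point is half-way up, 4.5 mm above its underside.
- chip_b_center (a point): Centre of the other clay chip, same shape and size, loose on the plate, in its +y half; centre at most 50 mm from the centre line and within x = -22 to 67 mm in the plate's frame.
Mind the look-alikes: they are no part of the job. What is shaped like the part that bears chip_b_center but blue, green or yellow is not meant.

How it is judged (in metres and radians):
On the way, in this order (a step that is already met when the one before it is completed fails the run):
1. the scraper block is lifted clear of the table (height (world z) of scraper_grip above 0.085 m), for 0.1 s.
2. the scraper block pushes a chip ((contact force between scraper and chip_a above 0.01 N or contact force between scraper and chip_b above 0.01 N)).
At the end, for the whole second after the job is handed in: Both chips lie at rest down in the trough (centres between its walls and lower than 23 mm above the table), and the scraper block stands released, at rest and upright within 10 degrees anywhere on the flat plate, its centre over the plate (x of chip_a_center in the frame of plate between 0.108 and 0.174 m and y of chip_a_center in the frame of plate between -0.123 and 0.123 m and z of each of chip_a_center, chip_b_center in the frame of plate below 0.023 m and x of chip_b_center in the frame of plate between 0.108 and 0.174 m and y of chip_b_center in the frame of plate between -0.123 and 0.123 m and x of scraper_grip in the frame of plate between -0.115 and 0.115 m and y of scraper_grip in the frame of plate between -0.13 and 0.13 m and z of scraper_grip in the frame of plate between 0.067 and 0.087 m and angle between scraper_grip's own z axis and vertical below 0.17 rad and linear speed of each of scraper, chip_a, chip_b below 0.02 m/s); the robot touches nothing.
It fails at once if the gripper or the arm touches a chip (contact force between any of the fingers, the arm and chip_a above 0.2 N or contact force between any of the fingers, the arm and chip_b above 0.2 N).
It also fails if it takes over 43 s, if anything falls off the work surface, if the arm or the gripper's body presses on something with over 40 N, if the wrist force passes 120 N, or if a joint passes its speed limit or range.

## Working session

There is one attempt and no reset: what is moved stays moved. The work goes in short steps, Python scripts to look and compute and a tool call to move; the robot and the scene stay as the last step left them, time stands still between calls to the robot, and variables do not carry over. Pictures are saved under pics/ and viewed, and the job is handed in when it is done.

Besides the shell and the picture viewer there is one more tool, called after ">>>" by a JSON object that holds its "api" and its "payload", one argument or row to a line. step_arm: Moves the arm, as the interface text tells. Shift numbers are shares of 0.3 m and turn numbers shares of 45 degrees, none past 1 either way. Its arguments: {"type":"object","properties":{"steps":{"type":"array","items":{"type":"number"}},"grip_force":{"type":"number"}},"required":["steps"]}

```bash
mkdir -p pics; ls; cat > h.py <<'E'
import numpy as np, cv2
from rig import env, imaging, close_job
def snap(n,tag):
    im,d=imaging.get_image(n); cv2.imwrite(f'pics/{tag}.png',im); np.save(f'pics/{tag}.npy',d); return im,d
def world(n,u,v,z):
    c=imaging.get_calibration(n);K=c['camera_matrix'];T=c['world_from_camera']
    r=T[:3,:3]@np.linalg.solve(np.array(K),[u,v,1.]); o=T[:3,3]
    return o+r*(z-o[2])/r[2]
E
python3 - <<'E'
from h import *
for n in('scene','top'):
    snap(n,n+'0')
    for t in('scraper_grip','chip_a_center','plate'):
        for f in('pinpoint',):
            for r in getattr(imaging,f)(n,t): print(n,t,f,r['score'],np.round(r['pixel'],1))
s=env.observe();print(s)
E
```

```text
pics
scene scraper_grip pinpoint 0.57 [424.1 178.4]
scene chip_a_center pinpoint 0.65 [228.4 230. ]
top scraper_grip pinpoint 0.65 [107.7 216.8]
top chip_a_center pinpoint 0.63 [276.4 161.3]
top plate pinpoint 0.93 [260.5 174.3]
{'time_s': 0.4, 'q': array([-7.73084577e+01,  2.18125612e+01,  7.43417515e+01,  5.18141765e-04,
        8.38578035e+01, -1.23350650e+01]), 'qvel': array([ 0.00044183, -0.05570433, -0.15212728, -0.00440174,  0.01037631,
       -0.03642752]), 'joint_efforts': array([-1.85167242e-03, -4.47914350e+01, -2.31236976e+01, -2.42276592e-04,
        1.27861436e-03,  4.75848161e-08]), 'position': array([ 0.23266758, -0.49831384,  0.24823154]), 'tool_rot': array([[ 9.06111843e-01,  4.23038209e-01, -3.76883006e-05],
       [ 4.23038207e-01, -9.06111821e-01,  2.08276605e-04],
       [ 5.39591472e-05, -2.04665489e-04, -9.99999978e-01]]), 'ft_force': array([ 0.66538351,  0.58461276, -0.53233092]), 'wrist_torque': array([ 0.01878278, -0.01904511,  0.02253365]), 'grip_width': 0.08549394342311416}
```

View pics/scene0.png

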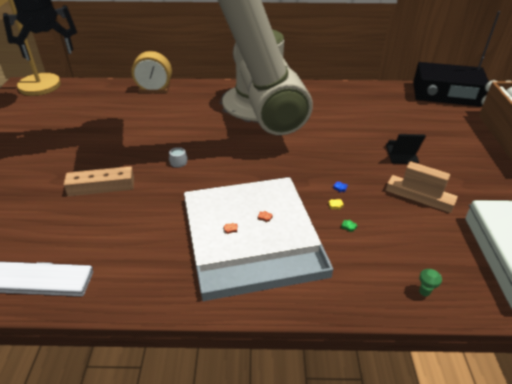

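View pics/top0.png

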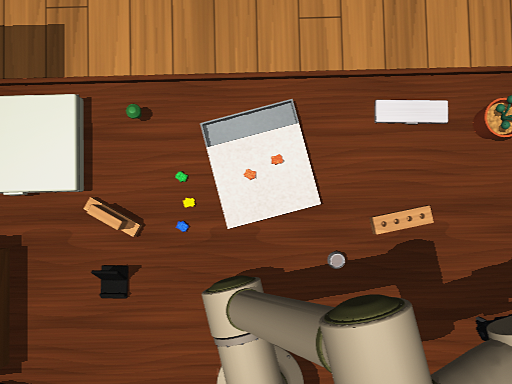

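The top view shows the scraper with its rib at about (113,217). The rib-less pen block is at (402,220), which is the look-alike for the scraper. The two terracotta chips are at (250,174) and (277,160). The blue, green and yellow decoys are at (182,227), (181,177) and (189,203). The plate's trough is on its upper edge, away from the robot.

```bash
python3 - <<'E'
from h import *
im=cv2.imread('pics/top0.png');d=np.load('pics/top0.npy')
c=imaging.get_calibration('top');K=np.array(c['camera_matrix']);T=np.array(c['world_from_camera'])
print(K,np.round(T,3))
v,u=np.mgrid[:384,:512]
P=np.stack([(u-K[0,2])/K[0,0]*d,(v-K[1,2])/K[1,1]*d,d],-1)@T[:3,:3].T+T[:3,3]
def rect(m,n):
    p=P[m][:,:2]*1000; r=cv2.minAreaRect(p.astype(np.float32)); print(n,m.sum(),'centre',np.round(r[0],1),'size',np.round(r[1],1),round(r[2],1),'mean',p.mean(0).round(1), 'z',np.median(P[m][:,2]).round(4)); return r
Z=P[...,2]
box=lambda a,b,cc,dd:(u>=a)&(u<b)&(v>=cc)&(v<dd)
s=box(75,150,190,245)
rect(s&(Z>.07)&(Z<.09),'rib'); rect(s&(Z>.015),'foot+rib')
rect(s&(Z>.015)&(Z<.035),'foot')
p=box(190,330,90,240)
rect(p&(Z>.018)&(Z<.04),'platetop'); rect(p&(Z>.003)&(Z<.05),'all')
hsv=cv2.cvtColor(im,cv2.COLOR_BGR2HSV)
ch=p&(hsv[...,1]>110)&(Z>.025)&(Z<.05)
n,l,st,ce=cv2.connectedComponentsWithStats(ch.astype(np.uint8))
for i in range(1,n):
    if st[i,4]>15: rect(l==i,('chip',ce[i].round()))
big=cv2.resize(im[80:250,70:340],None,fx=2.9,fy=2.9,interpolation=cv2.INTER_CUBIC);cv2.imwrite('pics/crop.png',big)
# plate corners by hull of white
g=p&(hsv[...,1]<40)&(hsv[...,2]>170)
cn=max(cv2.findContours(g.astype(np.uint8),0,2)[0],key=cv2.contourArea)
r=cv2.minAreaRect(cn);b=cv2.boxPoints(r);print(b)
for q in b: print(world('top',*q,.025).round(4))
print([world('top',*q,z).round(4) for q,z in(((107.7,216.8),.052),((260.5,174.3),0))])
print(world('scene',424.1,178.4,.052))
E
```

```text
[[448.31709767   0.         254.13901562]
 [  0.         448.31709767 192.51020466]
 [  0.           0.           1.        ]] [[-0.023 -0.999  0.045  0.447]
 [-1.     0.023  0.007 -0.004]
 [-0.008 -0.045 -0.999  1.187]
 [ 0.     0.     0.     1.   ]]
rib 400 centre [445.6 375.8] size [90.5 27.3] 59.4 mean [446.3 374.7] z 0.0793
foot+rib 923 centre [433.2 241. ] size [480.3 101.6] 81.4 mean [446.2 361.5] z 0.055
foot 392 centre [457.4 393.8] size [192.6  37.8] 58.5 mean [444.8 363.1] z 0.0236
platetop 8340 centre [576.7 -13.1] size [286.7 250.4] 13.6 mean [549.  -19.5] z 0.0243
all 10084 centre [576.2 -11.1] size [370.1 396.6] 88.7 mean [565.6 -13.5] z 0.0237
('chip', array([277., 159.])) 88 centre [584.9 -54.9] size [22.7 28.1] 17.4 mean [584.6 -55.7] z 0.0329
('chip', array([250., 174.])) 88 centre [548.6  14.6] size [28.2 24.2] 60.4 mean [547.8  14.5] z 0.0333
[[205.43988 147.1494 ]
 [298.8631  122.23653]
 [320.55603 203.58507]
 [227.13281 228.49794]]
[0.621  0.1286 0.025 ]
[ 0.6805 -0.1166  0.025 ]
[ 0.467  -0.1668  0.025 ]
[0.4082 0.0763 0.025 ]
[array([0.4455, 0.3766, 0.052 ]), array([ 0.5488, -0.0135,  0.    ])]
[0.43868273 0.37858748 0.052     ]
```

View pics/crop.png

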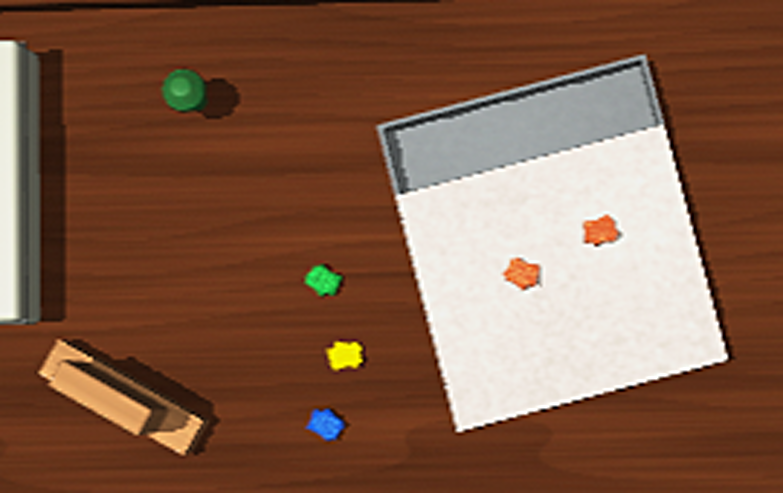

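The close crop confirms the choice: the block with an upright rib at the left is the scraper, the chips are the two orange pieces on the plate, and the coloured ones lie off it. I put the plate centre at about (0.544,-0.020) with yaw 13.6°, and the rib at (0.446,0.376) with its long axis at about 59°.

```bash
cat >> h.py <<'E'
from scipy.spatial.transform import Rotation as R
def plan(p,yaw,p0=None,R0=None):
    s=env.observe(); R0=s['tool_rot'] if R0 is None else R0; p0=s['position'] if p0 is None else p0
    a=np.radians(yaw); Rt=np.array([[np.cos(a),np.sin(a),0],[np.sin(a),-np.cos(a),0],[0,0,-1.]])
    d=R0.T@(np.array(p)-p0)/.3; r=np.degrees(R.from_matrix(R0.T@Rt).as_rotvec())/45
    print('shift',d.round(4),'turn',r.round(4)); return Rt
E
python3 - <<'E'
from h import *
plan([.38,-.25,.2],25)
E
```

```text
shift [ 0.7951 -0.5422  0.1609] turn [-0.0003 -0.0001  0.0006]
```

>>> {"api": "step_arm", "payload": {
  "steps": [1, 0.795, -0.542, 0.16, 0, 0, 0, 1, 0.795, -0.542, 0.16, 0, 0, 0, 1, 0.795, -0.542, 0.16, 0, 0, 0, 1, 0.795, -0.542, 0.16, 0, 0, 0, 1, 0.795, -0.542, 0.16, 0, 0, 0, 1, 0.795, -0.542, 0.16, 0, 0, 0, 1, 0.795, -0.542, 0.16, 0, 0, 0, 1, 0.795, -0.542, 0.16, 0, 0, 0]
}}

```text
time_s: 1.2
position: [0.3803, -0.2498, 0.2005]
tool_rot: [[0.905, 0.425, 0.0], [0.425, -0.905, -0.0], [-0.0, 0.0, -1.0]]
ft_force: [0.2, -0.5, -0.1]
grip_width: 0.0855
```

```bash
python3 - <<'E'
from h import *
s=env.observe();print(s['time_s'],s['position'].round(4))
plan([.44,.05,.2],25)
E
```

```text
1.2 [ 0.3803 -0.2498  0.2005]
shift [ 0.6047 -0.82    0.0011] turn [0.0005 0.0002 0.0032]
```

>>> {"api": "step_arm", "payload": {
  "steps": [1, 0.605, -0.82, 0, 0, 0, 0, 1, 0.605, -0.82, 0, 0, 0, 0, 1, 0.605, -0.82, 0, 0, 0, 0, 1, 0.605, -0.82, 0, 0, 0, 0, 1, 0.605, -0.82, 0, 0, 0, 0, 1, 0.605, -0.82, 0, 0, 0, 0, 1, 0.605, -0.82, 0, 0, 0, 0, 1, 0.605, -0.82, 0, 0, 0, 0]
}}

```text
time_s: 2.0
position: [0.4408, 0.0494, 0.2004]
tool_rot: [[0.906, 0.424, 0.0], [0.424, -0.906, -0.0], [0.0, 0.001, -1.0]]
ft_force: [0.9, -0.4, -0.2]
grip_width: 0.0853
```

```bash
python3 - <<'E'
from h import *
s=env.observe();print(s['time_s'],s['position'].round(4))
plan([.445,.29,.2],59)
E
```

```text
2.0 [0.4408 0.0494 0.2004]
shift [ 0.3527 -0.7203  0.0011] turn [ 0.0008 -0.     -0.7534]
```

>>> {"api": "step_arm", "payload": {
  "steps": [1, 0.353, -0.72, 0, 0, 0, -0.753, 1, 0.353, -0.72, 0, 0, 0, -0.753, 1, 0.353, -0.72, 0, 0, 0, -0.753, 1, 0.353, -0.72, 0, 0, 0, -0.753, 1, 0.353, -0.72, 0, 0, 0, -0.753, 1, 0.353, -0.72, 0, 0, 0, -0.753, 1, 0.353, -0.72, 0, 0, 0, -0.753]
}}

```text
time_s: 2.7
position: [0.4459, 0.2886, 0.2001]
tool_rot: [[0.518, 0.856, -0.0], [0.856, -0.518, -0.001], [-0.001, 0.0, -1.0]]
ft_force: [0.2, 0.2, -0.2]
grip_width: 0.0855
```

```bash
python3 - <<'E'
from h import *
s=env.observe();print(s['time_s'],s['position'].round(4))
plan([.4455,.3755,.13],59)
plan([.4455,.3755,.053],59)
im,d=snap('top','top1')
cv2.imwrite('pics/c1.png',cv2.resize(im[120:280,20:220],None,fx=3.5,fy=3.5))
E
```

```text
2.7 [0.4459 0.2886 0.2001]
shift [ 0.2474 -0.1513  0.2334] turn [ 0.0002  0.0009 -0.0038]
shift [ 0.2476 -0.1513  0.4901] turn [ 0.0002  0.0009 -0.0038]
```

>>> {"api": "step_arm", "payload": {
  "steps": [1, 0.247, -0.151, 0.1, 0, 0, 0, 1, 0.247, -0.151, 0.1, 0, 0, 0, 1, 0.247, -0.151, 0.233, 0, 0, 0, 1, 0.247, -0.151, 0.233, 0, 0, 0, 1, 0.247, -0.151, 0.32, 0, 0, 0, 1, 0.247, -0.151, 0.4, 0, 0, 0, 1, 0.247, -0.151, 0.49, 0, 0, 0, 1, 0.247, -0.151, 0.49, 0, 0, 0, 1, 0.247, -0.151, 0.49, 0, 0, 0]
}}

```text
time_s: 3.65
position: [0.4457, 0.3759, 0.0551]
tool_rot: [[0.518, 0.855, 0.001], [0.855, -0.518, 0.0], [0.001, 0.001, -1.0]]
ft_force: [0.3, 0.2, 0.4]
grip_width: 0.0852
```

```bash
python3 - <<'E'
from h import *
s=env.observe();print(s['time_s'],s['position'].round(4),s['ft_force'])
im,d=snap('scene','scene1')
cv2.imwrite('pics/c2.png',cv2.resize(im[90:250,340:500],None,fx=3.5,fy=3.5))
E
```

```text
3.65 [0.4457 0.3759 0.0551] [0.31152151 0.22649734 0.37237493]
```

View pics/c2.png

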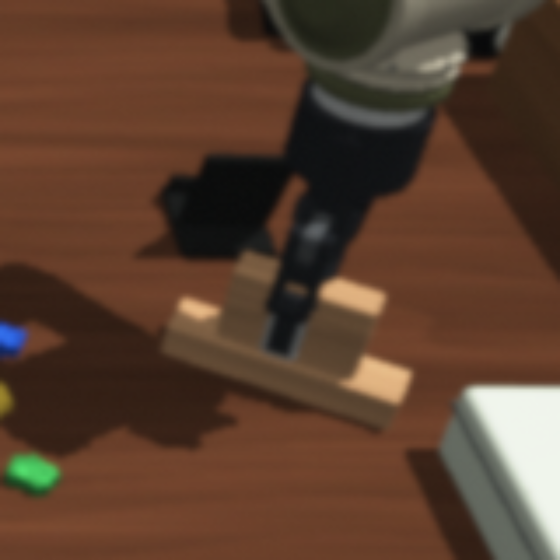

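The scene view shows the open fingers straddling the rib at its middle. I'll close on it now.

>>> {"api": "step_arm", "payload": {
  "steps": [0, 0, 0, 0, 0, 0, 0, 0, 0, 0, 0, 0, 0, 0, 0, 0, 0, 0, 0, 0, 0, 0, 0, 0, 0, 0, 0, 0, 0, 0, 0, 0, 0, 0, 0, 0, 0, 0, 0, 0, 0, 0, 0, 0, 0, 0, 0, 0, 0, 0, 0, 0, 0, 0, 0, 0, 0, 0, 0, 0, 0, 0, 0],
  "grip_force": 70
}}

```text
time_s: 4.6
position: [0.4444, 0.377, 0.0534]
tool_rot: [[0.516, 0.856, -0.0], [0.856, -0.516, 0.0], [0.0, -0.0, -1.0]]
ft_force: [-0.0, -0.6, 1.5]
grip_width: 0.0251
```

```bash
python3 - <<'E'
from h import *
s=env.observe();print(s['time_s'],s['position'].round(4),s['ft_force'],s['grip_width'],s['q'].round(1))
plan([.4455,.3755,.17],59)
E
```

```text
4.6 [0.4444 0.377  0.0534] [-0.01690695 -0.60181046  1.48571114] 0.025134312602256022 [28.7 36.7 83.8  0.  59.5 59.8]
shift [-0.0023  0.0057 -0.3887] turn [-0.     -0.     -0.0019]
```

>>> {"api": "step_arm", "payload": {
  "steps": [0, 0, 0, -0.05, 0, 0, 0, 0, 0, 0, -0.12, 0, 0, 0, 0, 0, 0, -0.22, 0, 0, 0, 0, 0, 0, -0.32, 0, 0, 0, 0, 0, 0, -0.4, 0, 0, 0, 0, 0, 0, -0.4, 0, 0, 0, 0, 0, 0, -0.4, 0, 0, 0]
}}

```text
time_s: 5.3
position: [0.4441, 0.3768, 0.1724]
tool_rot: [[0.516, 0.856, -0.001], [0.856, -0.516, -0.0], [-0.001, -0.001, -1.0]]
ft_force: [-0.3, -0.5, -3.0]
grip_width: 0.0253
```

```bash
python3 - <<'E'
from h import *
s=env.observe();print(s['time_s'],s['position'].round(4),s['ft_force'],s['grip_width'],s['wrist_torque'])
a=np.radians(13.6);C=np.array([.5442,-.0196])
M=np.array([[np.cos(a),-np.sin(a)],[np.sin(a),np.cos(a)]])
p=C+M@np.array([-.06,-.005]);print(p)
plan([*p,.173],103.6)
plan([.45,.18,.173],90)
snap('scene','scene2')
E
```

```text
5.3 [0.4441 0.3768 0.1724] [-0.32952793 -0.53723828 -2.95058284] 0.0252924311272376 [-0.03631524 -0.00983528  0.01675523]
[ 0.48705805 -0.03856833]
shift [-1.1116  0.8376 -0.0015] turn [-1.100e-03  8.000e-04 -9.931e-01]
shift [-0.5515  0.3556 -0.0017] turn [-0.001   0.0009 -0.6909]
```

View pics/scene2.png

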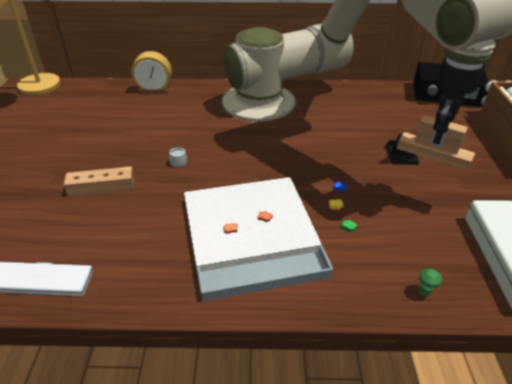

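The scraper is held off the table and looks level, and the chips haven't moved. Next I carry it over the near part of the plate.

>>> {"api": "step_arm", "payload": {
  "steps": [0, -0.14, 0.09, 0, 0, 0, -0.15, 0, -0.28, 0.18, 0, 0, 0, -0.32, 0, -0.42, 0.27, 0, 0, 0, -0.5, 0, -0.55, 0.355, 0, 0, 0, -0.69, 0, -0.55, 0.355, 0, 0, 0, -0.69, 0, -0.55, 0.355, 0, 0, 0, -0.69]
}}

```text
time_s: 5.95
position: [0.45, 0.1793, 0.172]
tool_rot: [[0.003, 1.0, -0.003], [1.0, -0.003, -0.0], [-0.0, -0.003, -1.0]]
ft_force: [-0.0, 0.0, -2.2]
grip_width: 0.0253
```

```bash
python3 - <<'E'
from h import *
s=env.observe();print(s['time_s'],s['position'].round(4))
plan([.487,-.0386,.14],103.6)
E
```

```text
5.95 [0.45   0.1793 0.172 ]
shift [-0.7258  0.1259  0.1067] turn [-3.600e-03  1.000e-04 -3.065e-01]
```

>>> {"api": "step_arm", "payload": {
  "steps": [0, -0.15, 0.025, 0.02, 0, 0, -0.1, 0, -0.3, 0.05, 0.04, 0, 0, -0.2, 0, -0.45, 0.08, 0.06, 0, 0, -0.306, 0, -0.6, 0.105, 0.08, 0, 0, -0.306, 0, -0.726, 0.126, 0.107, 0, 0, -0.306, 0, -0.726, 0.126, 0.107, 0, 0, -0.306, 0, -0.726, 0.126, 0.107, 0, 0, -0.306]
}}

```text
time_s: 6.65
position: [0.4879, -0.0368, 0.1402]
tool_rot: [[-0.236, 0.972, -0.002], [0.972, 0.236, 0.001], [0.002, -0.002, -1.0]]
ft_force: [0.3, -0.1, -2.1]
grip_width: 0.0252
```

```bash
python3 - <<'E'
from h import *
s=env.observe();print(s['time_s'],s['position'].round(4),s['tool_rot'].round(3).tolist(),s['ft_force'])
plan([.487,-.0386,.0790],103.6)
snap('scene','scene3')
im,d=snap('top','top3')
E
```

```text
6.65 [ 0.4879 -0.0368  0.1402] [[-0.236, 0.972, -0.002], [0.972, 0.236, 0.001], [0.002, -0.002, -1.0]] [ 0.27512525 -0.09116138 -2.10126647]
shift [-0.0053 -0.0041  0.2039] turn [-0.0022 -0.002   0.0008]
```

View pics/scene3.png

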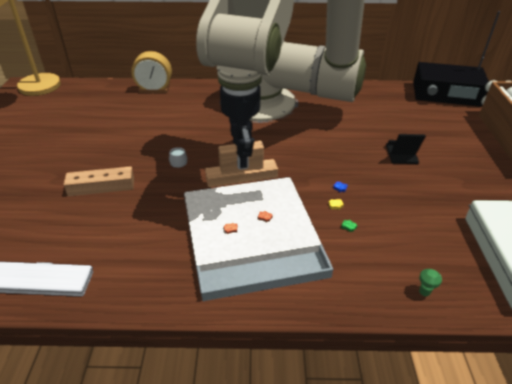

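View pics/top3.png

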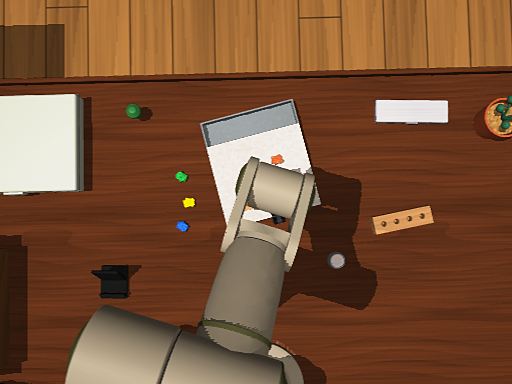

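The scraper is level and squared to the plate behind both chips, so I lower it to about 1 mm above the plate.

>>> {"api": "step_arm", "payload": {
  "steps": [0, 0, 0, 0.08, 0, 0, 0, 0, 0, 0, 0.14, 0, 0, 0, 0, 0, 0, 0.18, 0, 0, 0, 0, 0, 0, 0.19, 0, 0, 0, 0, 0, 0, 0.2, 0, 0, 0, 0, 0, 0, 0.2, 0, 0, 0, 0, 0, 0, 0.2, 0, 0, 0]
}}

```text
time_s: 7.45
position: [0.4883, -0.037, 0.0818]
tool_rot: [[-0.238, 0.971, 0.001], [0.971, 0.238, -0.0], [-0.001, 0.001, -1.0]]
ft_force: [-0.5, 0.9, -1.1]
grip_width: 0.0251
```

```bash
python3 - <<'E'
from h import *
for i in range(3):
    s=env.observe();print(s['time_s'],s['position'].round(4),s['ft_force'])
plan([.4879,-.0368,.0795],103.6)
im,d=snap('scene','scene4')
cv2.imwrite('pics/c4.png',cv2.resize(im[130:300,170:340],None,fx=3.4,fy=3.4))
E
```

```text
7.45 [ 0.4883 -0.037   0.0818] [-0.53170108  0.92799937 -1.12223889]
7.45 [ 0.4883 -0.037   0.0818] [-0.53170108  0.92799937 -1.12223889]
7.45 [ 0.4883 -0.037   0.0818] [-0.53170108  0.92799937 -1.12223889]
shift [ 0.001  -0.0013  0.0075] turn [0.0011 0.0007 0.0034]
```

View pics/c4.png

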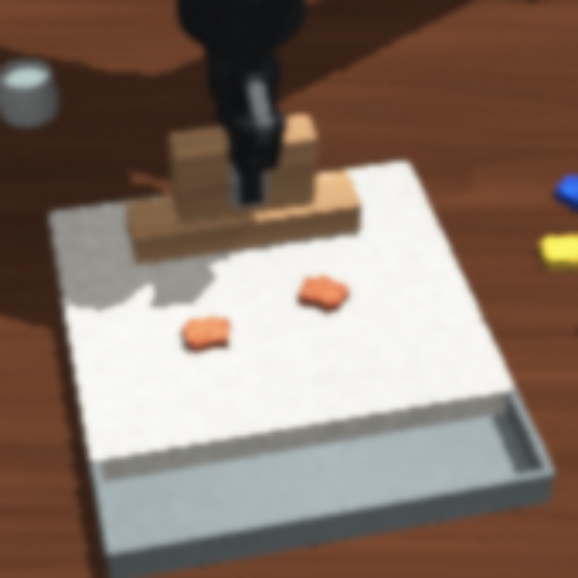

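>>> {"api": "step_arm", "payload": {
  "steps": [0, 0, 0, 0.004, 0, 0, 0, 0, 0, 0, 0.004, 0, 0, 0, 0, 0, 0, 0.004, 0, 0, 0]
}}

```text
time_s: 7.8
position: [0.4881, -0.0372, 0.0801]
tool_rot: [[-0.237, 0.971, 0.0], [0.971, 0.237, -0.0], [-0.0, 0.0, -1.0]]
ft_force: [0.1, 1.4, -2.0]
grip_width: 0.0251
```

>>> {"api": "step_arm", "payload": {
  "steps": [0, 0, 0, 0.002, 0, 0, 0, 0, 0, 0, 0.002, 0, 0, 0, 0, 0, 0, 0.002, 0, 0, 0]
}}

```text
time_s: 8.1
position: [0.4881, -0.0372, 0.0794]
tool_rot: [[-0.237, 0.971, -0.0], [0.971, 0.237, 0.0], [0.0, -0.0, -1.0]]
ft_force: [0.5, 0.2, -2.2]
grip_width: 0.0249
```

Hovering about 1 mm up. I'll wipe along tool +y, slowly at first.

>>> {"api": "step_arm", "payload": {
  "steps": [0, 0, 0.03, 0, 0, 0, 0, 0, 0, 0.06, 0, 0, 0, 0, 0, 0, 0.09, 0, 0, 0, 0, 0, 0, 0.12, 0, 0, 0, 0, 0, 0, 0.15, 0, 0, 0, 0, 0, 0, 0.18, 0, 0, 0, 0, 0, 0, 0.21, 0, 0, 0, 0, 0, 0, 0.24, 0, 0, 0, 0, 0, 0, 0.27, 0, 0, 0, 0, 0, 0, 0.3, 0, 0, 0, 0]
}}

```text
time_s: 9.1
position: [0.5762, -0.0157, 0.0794]
tool_rot: [[-0.237, 0.971, -0.0], [0.971, 0.237, 0.0], [0.0, -0.0, -1.0]]
ft_force: [0.4, 0.9, -2.5]
grip_width: 0.0252
```

```bash
python3 - <<'E'
from h import *
s=env.observe();print(s['time_s'],s['position'].round(4),s['ft_force'])
plan([.5442+.972*.105+.235*.005,-.0196+.235*.105-.972*.005,.0794],103.7)
im,d=snap('scene','scene5')
cv2.imwrite('pics/c5.png',cv2.resize(im[130:300,170:340],None,fx=3.4,fy=3.4))
E
```

```text
9.1 [ 0.5762 -0.0157  0.0794] [ 0.38408316  0.92275395 -2.49740279]
shift [-5.000e-03  2.431e-01 -1.000e-04] turn [-0.0001 -0.      0.0007]
```

View pics/c5.png

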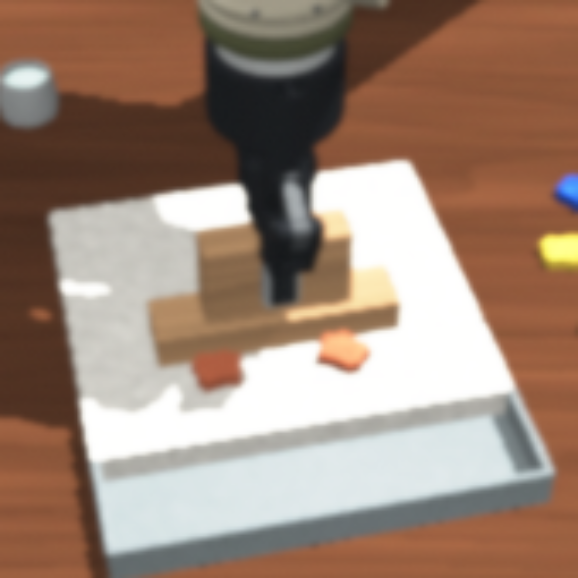

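Both chips sit against the wiping face, well within its width. I continue over the edge.

>>> {"api": "step_arm", "payload": {
  "steps": [0, 0, 0.03, 0, 0, 0, 0, 0, 0, 0.06, 0, 0, 0, 0, 0, 0, 0.09, 0, 0, 0, 0, 0, 0, 0.12, 0, 0, 0, 0, 0, 0, 0.15, 0, 0, 0, 0, 0, 0, 0.18, 0, 0, 0, 0, 0, 0, 0.2, 0, 0, 0, 0, 0, 0, 0.22, 0, 0, 0, 0, 0, 0, 0.243, 0, 0, 0, 0, 0, 0, 0.243, 0, 0, 0, 0]
}}

```text
time_s: 10.15
position: [0.647, 0.0016, 0.0794]
tool_rot: [[-0.238, 0.971, 0.001], [0.971, 0.238, -0.0], [-0.0, 0.0, -1.0]]
ft_force: [0.2, -0.0, -2.1]
grip_width: 0.0254
```

```bash
python3 - <<'E'
from h import *
s=env.observe();print(s['time_s'],s['position'].round(4),s['ft_force'])
im,d=snap('scene','scene6')
cv2.imwrite('pics/c6.png',cv2.resize(im[130:300,170:340],None,fx=3.4,fy=3.4))
E
```

```text
10.15 [0.647  0.0016 0.0794] [ 0.22050983 -0.02665025 -2.06662359]
```

View pics/c6.png

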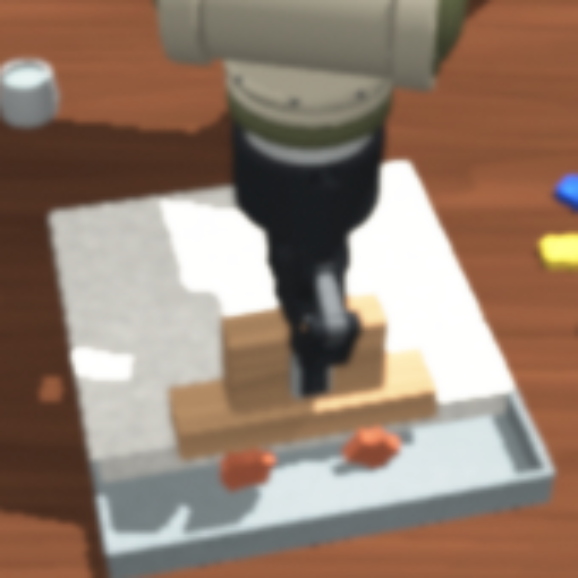

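The chips look tilted or falling at the trough edge, at about crop (247,468) and (370,447). I draw the scraper back and check.

>>> {"api": "step_arm", "payload": {
  "steps": [0, 0, 0, 0, 0, 0, 0, 0, 0, -0.04, 0, 0, 0, 0, 0, 0, -0.08, 0, 0, 0, 0, 0, 0, -0.13, 0, 0, 0, 0, 0, 0, -0.18, 0, 0, 0, 0, 0, 0, -0.24, 0, 0, 0, 0, 0, 0, -0.3, 0, 0, 0, 0, 0, 0, -0.36, 0, 0, 0, 0, 0, 0, -0.36, 0, 0, 0, 0]
}}

```text
time_s: 11.1
position: [0.5396, -0.0243, 0.0796]
tool_rot: [[-0.237, 0.972, -0.002], [0.972, 0.237, 0.0], [0.001, -0.002, -1.0]]
ft_force: [0.4, 0.3, -2.7]
grip_width: 0.0252
```

```bash
python3 - <<'E'
from h import *
s=env.observe();print(s['time_s'],s['position'].round(4),s['ft_force'])
im,d=snap('scene','scene7')
cv2.imwrite('pics/c7.png',cv2.resize(im[130:300,170:340],None,fx=3.4,fy=3.4))
hsv=cv2.cvtColor(im,cv2.COLOR_BGR2HSV)
c=imaging.get_calibration('scene');K=np.array(c['camera_matrix']);T=np.array(c['world_from_camera'])
a=np.radians(13.6)
for r in imaging.pinpoint('scene','chip_a_center')+imaging.pinpoint('scene','chip_b_center'):
    u,v=np.array(r['pixel']);dd=d[int(round(v)),int(round(u))]
    P=T[:3,:3]@(np.linalg.solve(K,[u,v,1])*dd)+T[:3,3]; q=P[:2]-[.5442,-.0196]
    print(r['score'],u,v,P.round(4),'plate',(np.array([[np.cos(a),np.sin(a)],[-np.sin(a),np.cos(a)]])@q).round(4))
E
```

```text
11.1 [ 0.5396 -0.0243  0.0796] [ 0.36930907  0.31018184 -2.7073404 ]
0.52 242.2 265.5 [ 0.6806 -0.0278  0.0275] plate [ 0.1307 -0.04  ]
0.69 279.3 263.2 [0.6668 0.0435 0.0194] plate [0.134  0.0325]
0.55 345.6 224.7 [0.5508 0.1897 0.0118] plate [0.0556 0.2019]
0.49 340.7 187.1 [0.422  0.1975 0.0098] plate [-0.0677  0.2398]
0.42 338.5 203.4 [0.4814 0.1841 0.0109] plate [-0.0131  0.2127]
```

View pics/c7.png

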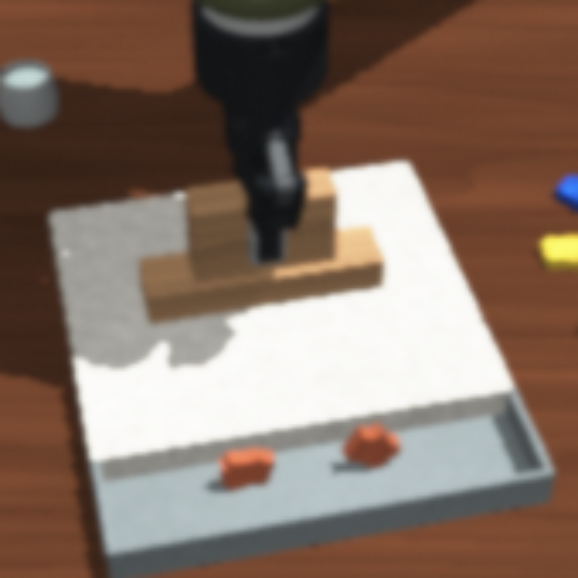

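Both chips are down in the trough, standing on edge near the plate wall. Now I set the scraper down.

>>> {"api": "step_arm", "payload": {
  "steps": [0, 0, 0, 0.002, 0, 0, 0, 0, 0, 0, 0.003, 0, 0, 0, 0, 0, 0, 0.004, 0, 0, 0, 0, 0, 0, 0.004, 0, 0, 0]
}}

```text
time_s: 11.65
position: [0.5419, -0.0241, 0.0784]
tool_rot: [[-0.237, 0.971, 0.001], [0.971, 0.237, -0.0], [-0.0, 0.001, -1.0]]
ft_force: [0.5, 0.7, 0.7]
grip_width: 0.0254
```

>>> {"api": "step_arm", "payload": {
  "steps": [0, 0, 0, 0.001, 0, 0, 0, 0, 0, 0, 0.001, 0, 0, 0]
}}

```text
time_s: 11.85
position: [0.5418, -0.0241, 0.0784]
tool_rot: [[-0.237, 0.971, 0.001], [0.971, 0.237, -0.0], [-0.0, 0.001, -1.0]]
ft_force: [1.1, 2.4, 5.4]
grip_width: 0.025
```

The upward force has risen to about 5 N, so the block rests on the plate. I open the gripper, then retract straight up.

>>> {"api": "step_arm", "payload": {
  "steps": [1, 0, 0, 0, 0, 0, 0, 1, 0, 0, 0, 0, 0, 0, 1, 0, 0, 0, 0, 0, 0, 1, 0, 0, 0, 0, 0, 0, 1, 0, 0, 0, 0, 0, 0, 1, 0, 0, 0, 0, 0, 0, 1, 0, 0, 0, 0, 0, 0, 1, 0, 0, 0, 0, 0, 0]
}}

```text
time_s: 12.65
position: [0.5414, -0.0242, 0.0779]
tool_rot: [[-0.237, 0.971, -0.0], [0.971, 0.237, 0.0], [0.0, -0.0, -1.0]]
ft_force: [0.2, -0.6, -0.5]
grip_width: 0.0855
```

>>> {"api": "step_arm", "payload": {
  "steps": [1, 0, 0, -0.05, 0, 0, 0, 1, 0, 0, -0.15, 0, 0, 0, 1, 0, 0, -0.25, 0, 0, 0, 1, 0, 0, -0.35, 0, 0, 0, 1, 0, 0, -0.45, 0, 0, 0, 1, -0.2, -0.2, -0.5, 0, 0, 0, 1, -0.4, -0.4, -0.5, 0, 0, 0, 1, -0.6, -0.6, -0.5, 0, 0, 0, 1, -0.8, -0.6, -0.5, 0, 0, 0, 1, -0.9, -0.6, -0.5, 0, 0, 0]
}}

```text
time_s: 13.65
position: [0.4418, -0.2507, 0.2274]
tool_rot: [[-0.237, 0.971, 0.0], [0.971, 0.237, -0.0], [-0.0, 0.0, -1.0]]
ft_force: [1.5, 0.3, 0.3]
grip_width: 0.0853
```

```bash
python3 - <<'E'
from h import *
s=env.observe();print(s['time_s'],s['position'].round(4),s['ft_force'],s['grip_width'])
im,d=snap('scene','scene8')
cv2.imwrite('pics/c8.png',cv2.resize(im[130:300,170:340],None,fx=3.4,fy=3.4))
im,d=snap('top','top8')
cv2.imwrite('pics/t8.png',cv2.resize(im[80:250,180:350],None,fx=3.4,fy=3.4))
c=imaging.get_calibration('top');K=np.array(c['camera_matrix']);T=np.array(c['world_from_camera'])
v,u=np.mgrid[:384,:512]
P=np.stack([(u-K[0,2])/K[0,0]*d,(v-K[1,2])/K[1,1]*d,d],-1)@T[:3,:3].T+T[:3,3]
a=np.radians(13.6);M=np.array([[np.cos(a),np.sin(a)],[-np.sin(a),np.cos(a)]])
Q=(P[...,:2]-[.5442,-.0196])@M.T
hsv=cv2.cvtColor(im,cv2.COLOR_BGR2HSV)
m=(hsv[...,1]>110)&((hsv[...,0]<14))&(Q[...,0]>.105)&(Q[...,0]<.18)&(abs(Q[...,1])<.12)
n,l,st,ce=cv2.connectedComponentsWithStats(m.astype(np.uint8))
for i in range(1,n):
    if st[i,4]>8: print('chip',ce[i].round(),st[i,4],(Q[l==i].min(0)*1000).round(),(Q[l==i].max(0)*1000).round(),'z',np.percentile(P[l==i][:,2],[10,50,95]).round(4))
r=(P[...,2]>.09)&(P[...,2]<.12)&(abs(Q[...,0])<.12)&(abs(Q[...,1])<.13)
if r.any():print('rib',r.sum(),Q[r].mean(0).round(4),np.percentile(P[r][:,2],[5,50,95]).round(4))
E
```

```text
13.65 [ 0.4418 -0.2507  0.2274] [1.48898397 0.28092261 0.25562099] 0.0853295279665256
chip [265. 125.] 55 [122. -56.] [136. -26.] z [0.0111 0.0242 0.0282]
chip [238. 131.] 56 [125.  16.] [138.  48.] z [0.0176 0.0256 0.0335]
rib 401 [-0.0039 -0.0031] [0.0997 0.1038 0.1075]
```

View pics/c8.png

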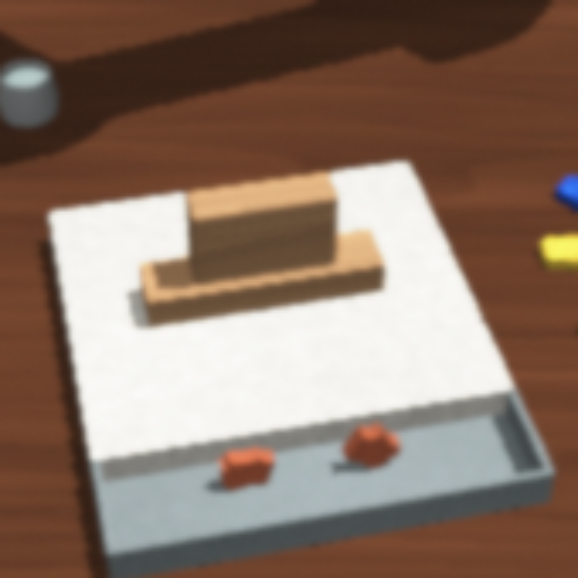

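View pics/t8.png

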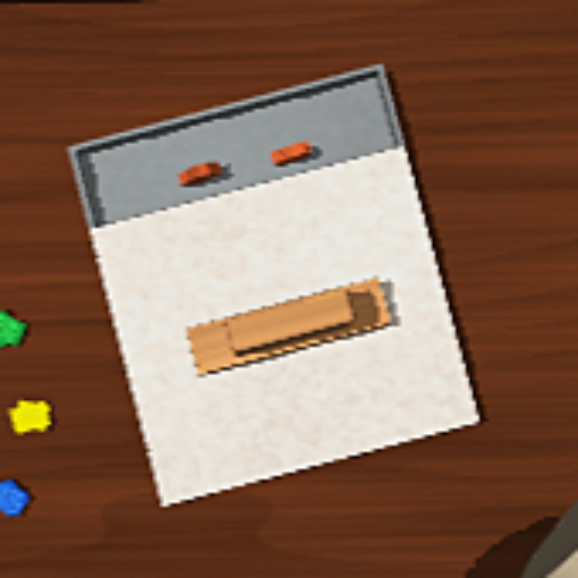

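Both chips stand on edge in the trough and haven't moved since the previous scene picture. The scraper is upright near the plate centre and the gripper is clear, so I hand in.

>>> {"api": "step_arm", "payload": {
  "steps": [1, 0, 0, 0, 0, 0, 0, 1, 0, 0, 0, 0, 0, 0, 1, 0, 0, 0, 0, 0, 0]
}}

```text
time_s: 14.05
position: [0.4434, -0.2481, 0.227]
tool_rot: [[-0.239, 0.971, -0.0], [0.971, 0.239, 0.0], [0.0, -0.0, -1.0]]
ft_force: [-0.8, -0.1, 0.3]
grip_width: 0.0855
```

```bash
python3 -c "
from rig import close_job
print(close_job())"
```

```text
the job is handed in; nothing more can be done
None
```

I gripped the scraper by its rib, lifted it and wiped both terracotta chips into the trough in one pass. I then set it back on the plate, released it, moved the arm clear and handed in at about 14 s; no verdict is reported.

- **Scraper:** the last pictures show it upright at about (-4, -3) mm in the plate's frame, with its top about 104 mm up (105 expected).
- **Chips:** both lie inside the trough, at plate x of about 122–138 mm and y of about -41 and +32 mm. They stand on edge rather than flat, and did not move between the last two scene pictures.
- **Chip height (least certain check):** the depth readings of the chips' tops are noisy, at 24–34 mm. From the chip size I take the centres to be about 16–18 mm up, under the 23 mm limit, but I did not measure them directly.
- **Gripper:** in the pictures and moves it never came near a chip.

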